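# Find the tired tensioner spring by feel and mark it

### The arm

A 6-joint arm with a two-finger parallel gripper is mounted at the origin on the work surface. World frame = base frame: x ahead of the robot, y to its left, z up, the work surface at z = 0. Lengths are in m, angles in rad, forces in N, time in s.
With the tool pointing down it reaches from about 0.35 to 0.875 m from the base axis. Payload 15.5 kg.
Tool frame: the origin (TCP) lies midway between the tips of the shut fingers; the grasp point (between the pads) lies 19 mm behind it; z points along the fingers, y is the direction in which the jaws open and shut (so a half turn about z gives the same grasp; the last joint's range is limited). The gripper opens to 85 mm and grips with 20 to 120 N. Pads are 22 mm wide; open, the fingers measure 114 mm over their backs; the gripper's body (76 mm by 85 mm) begins 54 mm behind the grasp point. The pads swing forward as they close: fully open they stand 13 mm farther back than shut.
Start: joints at [-1.31, 0.494, 1.345, -0, 1.302, -0.096], TCP at [0.218, -0.586, 0.231] pointing down, gripper open.
Joint ranges: [-2.91, 2.91], [-0.82, 2.16], [0.22, 2.67], [-1.22, 4.37], [0.12, 2.79], [-3.08, 3.08]. Speed limits (rad/s): [1.89, 1.89, 2.57, 3.01, 3.01, 3.01].

### API

Orientations are given as a rotation vector (axis times angle).
In Python, from station import arm gives the robot as it stands.
- The arm moves only by the tool move_arm, never from a script. Its argument "series" is a list of rows, each an object of numbers: "claw": the closure in counts, from 0 (fully open) to 255 (shut); "x", "y", "z": the shift along the tool's x, y, z in m; "rx", "ry", "rz": the turn, a rotation vector about the tool's x, y, z in rad. In form: [{"claw": .., "x": .., "y": .., "z": .., "rx": .., "ry": .., "rz": ..}, ...]. A call has 1 to 20 rows; each row shifts and turns the pose as measured when the row begins, along the tool's axes as they then stand; what a row does not reach is not made up. A row lasts 1/10 s, in which the tool goes at most 50 mm and 8.59 degrees, less where a joint would pass 70% of its speed; a pose out of reach is approached as far as the arm can. A call is refused whole if a number of a shift passes 0.05 or a number of a turn 0.15, either way. A call with a gripper value outside its range is refused whole. The fingers move at their own pace and stop on an object; "squeeze" is the grip in N (left out, the last holds). Time passes only in rows, so rows that do not move let the fingers close. It gives the time, the measured TCP pose, the force and the opening at its end, in the units of the state.
- arm.read_state(): the state, without advancing time (a new reading comes with each control period).
- arm.capture(name): name is "scene" or "side" or "wrist"; returns the picture (480x640x3 uint8, red, green, blue); there is no depth.
- arm.camera_model(name): a dict with "intrinsics" (3x3 intrinsics, pixels), "k1" (the pictures are not rectified: a ray, as slopes to the right and down, at radius r is drawn at 1 + k1 r^2 times it, then the intrinsics apply), "T" (4x4, takes a point from camera to world coordinates). Camera axes: x right, y up, looking along -z (the intrinsics and any distortion apply to the point x, -y, -z); pixel columns grow to the right and rows downward; lengths in m; the calibration is good to about 2 mm. A picture is of the moment at which its call begins: read the wrist's pose just before it. camera_model takes no time and is no camera call; for the wrist camera it gives the pose at the moment of the call.
- arm.hand_in(): hands the job in, once; it reports no verdict.
The state is a dict: "time": time; "joint_pos": joint angles; "qvel": joint speeds; "joint_efforts": joint torques, N m; "eef_pos": TCP position; "tool_rot": TCP orientation; "wrist_force": force on the tool from outside, world axes, zero at the start; "moment": the same for the moment, N m; "width": opening from 0.0 (shut) to 1.0 (fully open).
Only numpy, scipy, OpenCV 4.12 (cv2) and the standard library are available. Lean on these libraries where they do the work, as an engineer would, in place of code of your own. Each camera call takes 0.05 s, during which the arm holds its last target.

### The job

One of the three tensioner leaf springs clamped on the test plate has gone soft. One after another, from the robot's left to its right, press the free tip of each leaf gently down onto its stop, hold it there for about half a second and let it spring back; never load a leaf with more than 20 N. Then put the red collar over the brass post in front of the softest leaf, flat down on the station plate, and leave everything else as it is.

Things in the scene. Friction and masses are not known exactly. Their poses are not given: they have to be found in the camera images.
- plate: aluminium test plate, 240 (x) x 280 (y) x 10 mm, fixed to the bench, origin under its centre, +x away from the robot along the leaves, +y to the robot's left, z up. Three stations stand on it side by side along y, 86 mm apart
- strip_a: steel strip of leaf A, 80 x 20 x 2 mm, free end towards the robot; origin at the clamp's edge, on its top. When free its axes are the test plate's and its station lies thus: free end at x -80 mm, black rubber stop on a steel column below x -70, brass post at x -125, clamp block from x 0 to +46, 40 wide, its screws 17 mm above the leaf. The stations (blue plates 200 x 76 x 8 mm) look alike and stand in any order
- tip_a (a point): yellow spot on top of leaf A, where to press: 10 mm from the free end, mid-width, 60 mm above the table when free. The leaf is clamped level at its far end, its free end towards the robot
- leaf_a (a joint): bending of leaf A (rad), 0 free, grows as the tip goes down and stays level once on the stop; 70 mm from clamp to press point. Stop: 8 to 14 mm below the free leaf, not the same for each. A good leaf pushes back with 5 to 10 N just before the stop, the soft one with less than half; up to there under 1 N per mm, at the stop several N per mm. Springs back when let go
- post_a (a point): foot of station A's brass post, on its axis, at the top face of the station plate (18 mm above the table). The post is 10 mm in diameter and stands 30 mm up from here
- strip_b: steel strip of leaf B, 80 x 20 x 2 mm, free end towards the robot; origin at the clamp's edge, on its top. When free its axes are the test plate's and its station lies thus: free end at x -80 mm, black rubber stop on a steel column below x -70, brass post at x -125, clamp block from x 0 to +46, 40 wide, its screws 17 mm above the leaf. The stations (blue plates 200 x 76 x 8 mm) look alike and stand in any order
- tip_b (a point): yellow spot on top of leaf B, where to press: 10 mm from the free end, mid-width, 60 mm above the table when free. The leaf is clamped level at its far end, its free end towards the robot
- leaf_b (a joint): bending of leaf B (rad), 0 free, grows as the tip goes down and stays level once on the stop; 70 mm from clamp to press point. Stop: 8 to 14 mm below the free leaf, not the same for each. A good leaf pushes back with 5 to 10 N just before the stop, the soft one with less than half; up to there under 1 N per mm, at the stop several N per mm. Springs back when let go
- post_b (a point): foot of station B's brass post, on its axis, at the top face of the station plate (18 mm above the table). The post is 10 mm in diameter and stands 30 mm up from here
- strip_c: steel strip of leaf C, 80 x 20 x 2 mm, free end towards the robot; origin at the clamp's edge, on its top. When free its axes are the test plate's and its station lies thus: free end at x -80 mm, black rubber stop on a steel column below x -70, brass post at x -125, clamp block from x 0 to +46, 40 wide, its screws 17 mm above the leaf. The stations (blue plates 200 x 76 x 8 mm) look alike and stand in any order
- tip_c (a point): yellow spot on top of leaf C, where to press: 10 mm from the free end, mid-width, 60 mm above the table when free. The leaf is clamped level at its far end, its free end towards the robot
- leaf_c (a joint): bending of leaf C (rad), 0 free, grows as the tip goes down and stays level once on the stop; 70 mm from clamp to press point. Stop: 8 to 14 mm below the free leaf, not the same for each. A good leaf pushes back with 5 to 10 N just before the stop, the soft one with less than half; up to there under 1 N per mm, at the stop several N per mm. Springs back when let go
- post_c (a point): foot of station C's brass post, on its axis, at the top face of the station plate (18 mm above the table). The post is 10 mm in diameter and stands 30 mm up from here
- collar_mid (a point): centre, half-way up, of the loose red plastic collar: a ring standing on its flat face, 30 mm outside diameter, 18 mm bore, 24 mm high, 40 g; z along its bore
- spacer_mid (a point): centre, half-way up, of a bare steel spacer ring, shaped as the red collar, not needed: leave alone
- sprocket_large: dark steel chain sprocket lying flat, 108 mm across, 29 mm high with hub, origin under its centre: leave alone
- sprocket_small: dark steel chain sprocket lying flat, 80 mm across, 29 mm high with hub, origin under its centre: leave alone
- caliper: digital caliper lying flat, 200 mm long, 12 mm high, origin near the middle of its underside, x along its beam: leave alone
- jar: white plastic jar, 44 mm across, 60 mm high, origin under its centre: leave alone
- driver: screwdriver with yellow handle lying flat, 190 mm long along x: leave alone
There are look-alikes about, which are no part of the job. Several things look just like the part that bears collar_mid: the one meant starts farthest to the robot's right.

How it is judged:
By the outcome, as a careful person would: the job done as asked, in the order asked, and still so for the second after the job is handed in, with the robot touching nothing.
It also fails if it takes over 62 s, if anything falls off the work surface, if the arm or the gripper's body presses on something with over 40 N, if the wrist force passes 120 N, or if a joint passes its speed limit or range.

## Working session

There is one attempt and no reset: what is moved stays moved. The work goes in short steps, Python scripts to look and compute and a tool call to move; the robot and the scene stay as the last step left them, time stands still between calls to the robot, and variables do not carry over. Pictures are saved under pics/ and viewed, and the job is handed in when it is done.

Besides the shell and the picture viewer there is one more tool, called as name(argument=value, ...) on one line, values as JSON. move_arm: Moves the arm, as the interface text tells. Its arguments: {"type":"object","properties":{"series":{"type":"array","items":{"type":"object","properties":{"claw":{"type":"number"},"x":{"type":"number"},"y":{"type":"number"},"z":{"type":"number"},"rx":{"type":"number"},"ry":{"type":"number"},"rz":{"type":"number"}}}},"squeeze":{"type":"number"}},"required":["series"]}

```bash
mkdir -p pics; ls; python3 - <<'E'
from station import arm
import cv2
s=arm.read_state(); print(s)
for n in ("scene","side","wrist"):
    im=arm.capture(n); cv2.imwrite(f"pics/{n}0.png",im[:,:,::-1]); m=arm.camera_model(n); print(n,m)
E
```

```text
pics
{'time': 0.0, 'joint_pos': array([-1.30946997e+00,  4.94189807e-01,  1.34614514e+00,  3.11231823e-05,
        1.30250823e+00, -9.55544563e-02]), 'qvel': array([ 9.61550246e-04, -1.82780104e-04,  5.94449963e-05,  3.06256254e-04,
       -2.02779337e-03,  2.14881934e-04]), 'joint_efforts': array([-5.13767489e-03, -8.82165956e+01, -3.83875608e+01, -1.12751277e-04,
        1.02739004e-02,  4.14025908e-05]), 'eef_pos': array([ 0.21823048, -0.58526806,  0.2306914 ]), 'tool_rot': array([-3.09048295e+00, -5.57382448e-01,  1.15611718e-04]), 'wrist_force': array([ 0.33029141, -0.35214293, -0.28104634]), 'moment': array([ 0.02783533,  0.01860307, -0.00468048]), 'width': 1.000221561936252}
scene {'intrinsics': array([[481.86918542,   0.        , 323.82683671],
       [  0.        , 481.86918542, 240.03166354],
       [  0.        ,   0.        ,   1.        ]]), 'k1': -0.12292984428522012, 'T': array([[-0.86186158, -0.39958573,  0.3122913 ,  0.89891539],
       [ 0.50713409, -0.67529429,  0.53553023,  0.54513497],
       [-0.0031017 ,  0.6199265 ,  0.78465375,  0.84430907],
       [ 0.      
[... 353 characters left out ...]
54108556,  0.69597347],
       [-0.01088436,  0.67161942,  0.74081637,  0.98156337],
       [ 0.        ,  0.        ,  0.        ,  1.        ]])}
wrist {'intrinsics': array([[386.57969206,   0.        , 326.34608255],
       [  0.        , 386.57969206, 239.95608522],
       [  0.        ,   0.        ,   1.        ]]), 'k1': -4.433235734743245e-05, 'T': array([[ 3.48720161e-01,  8.87082116e-01,  3.02455896e-01,
         2.95412365e-01],
       [-9.37226756e-01,  3.30237151e-01,  1.12024248e-01,
        -5.56079785e-01],
       [-5.07466433e-04, -3.22534872e-01,  9.46557446e-01,
         3.73799214e-01],
       [ 0.00000000e+00,  0.00000000e+00,  0.00000000e+00,
         1.00000000e+00]])}
```

View pics/scene0.png

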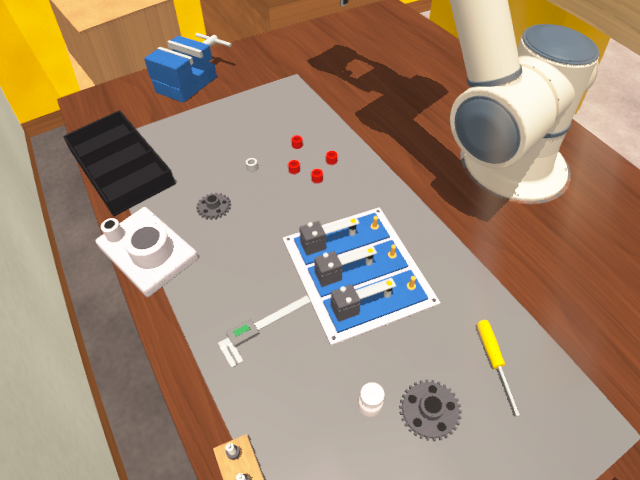

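View pics/side0.png

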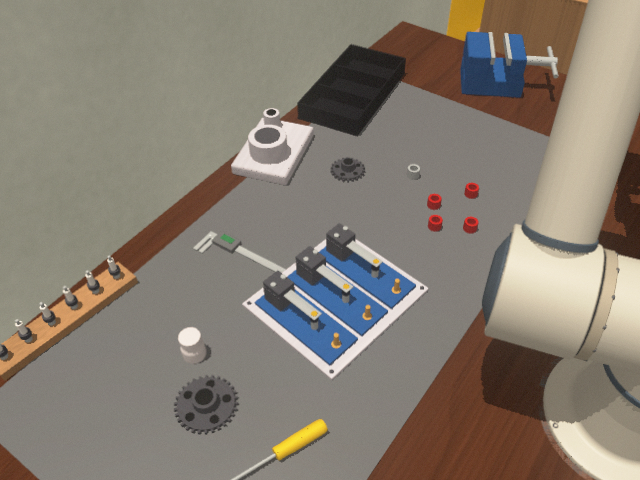

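View pics/wrist0.png

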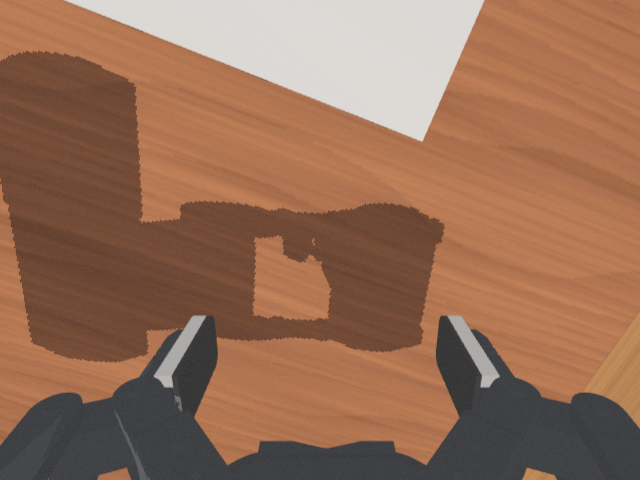

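The scene view shows four red rings near (297,142), (332,157), (294,167) and (317,176). The steel spacer is at (252,164). The test plate is at about (360,270), with three yellow spots near (353,221), (370,251) and (389,283) and brass posts at (375,222), (393,251) and (412,283). The side view shows the same things. Next I triangulate them.

```bash
cat > h.py <<'E'
import numpy as np, cv2
def ray(m,u,v):
    K=m["intrinsics"]; k=m["k1"]
    d=np.array([(u-K[0,2])/K[0,0],(v-K[1,2])/K[1,1]]); p=d.copy()
    for _ in range(20): p=d/(1+k*(p@p))
    T=m["T"]; r=T[:3,:3]@np.array([p[0],-p[1],-1]); return T[:3,3],r/np.linalg.norm(r)
def onplane(m,u,v,z):
    o,r=ray(m,u,v); return o+r*(z-o[2])/r[2]
def proj(m,P):
    T=m["T"]; q=T[:3,:3].T@(np.asarray(P)-T[:3,3]); x=np.array([q[0],-q[1]])/-q[2]; x=x*(1+m["k1"]*(x@x))
    K=m["intrinsics"]; return np.array([K[0,0]*x[0]+K[0,2],K[1,1]*x[1]+K[1,2]])
def tri(m1,p1,m2,p2):
    o1,a=ray(m1,*p1); o2,b=ray(m2,*p2)
    t=np.linalg.lstsq(np.c_[a,-b],o2-o1,rcond=None)[0]
    A=o1+a*t[0];B=o2+b*t[1]; return (A+B)/2,np.linalg.norm(A-B)
def blobs(im,lo,hi,amin,lo2=None,hi2=None):
    h=cv2.cvtColor(im,cv2.COLOR_RGB2HSV); mk=cv2.inRange(h,np.array(lo),np.array(hi))
    if lo2 is not None: mk|=cv2.inRange(h,np.array(lo2),np.array(hi2))
    n,l,st,c=cv2.connectedComponentsWithStats(mk)
    return [(c[i].round(1).tolist(),st[i].tolist()) for i in range(1,n) if st[i,4]>=amin]
E
python3 - <<'E'
from station import arm
import cv2
from h import *
for n in ("scene","side"):
    im=cv2.imread(f"pics/{n}0.png")[:,:,::-1].copy(); m=arm.camera_model(n)
    print(n,"red")
    for c,s in blobs(im,(0,150,80),(6,255,255),30,(174,150,80),(180,255,255)):
        print(c,s,onplane(m,*c,.012).round(4))
    print("yellow/brass")
    for c,s in blobs(im,(12,140,120),(34,255,255),8):
        if s[4]<300: print(c,s,onplane(m,*c,.06).round(4), onplane(m,*c,.033).round(4))
for n,(x,y,w,h) in dict(scene=(280,200,170,140),side=(240,215,195,160)).items():
    im=cv2.imread(f"pics/{n}0.png")[y:y+h,x:x+w]; cv2.imwrite(f"pics/{n}0c.png",cv2.resize(im,None,fx=4,fy=3.7,interpolation=cv2.INTER_CUBIC))
E
```

```text
scene red
[296.6, 141.6] [291, 135, 12, 14, 130] [ 0.4614 -0.3453  0.012 ]
[331.1, 157.3] [326, 151, 11, 14, 135] [ 0.4149 -0.2458  0.012 ]
[293.7, 166.3] [288, 160, 12, 14, 138] [ 0.513  -0.2651  0.012 ]
[316.8, 175.4] [311, 169, 12, 14, 142] [ 0.4795 -0.207   0.012 ]
yellow/brass
[163.3, 21.5] [154, 1, 19, 47, 255] [ 0.5761 -1.1065  0.06  ] [ 0.5649 -1.1633  0.033 ]
[151.1, 11.2] [148, 5, 6, 15, 28] [ 0.5895 -1.2134  0.06  ] [ 0.5788 -1.274   0.033 ]
[119.3, 46.5] [109, 19, 23, 56, 265] [ 0.7532 -1.025   0.06  ] [ 0.7482 -1.0791  0.033 ]
[154.3, 24.7] [152, 20, 5, 10, 16] [ 0.6099 -1.1024  0.06  ] [ 0.6    -1.1592  0.033 ]
[174.6, 30.5] [172, 26, 6, 10, 25] [ 0.5633 -1.0188  0.06  ] [ 0.5517 -1.0726  0.033 ]
[157.5, 38.6] [155, 30, 7, 16, 39] [ 0.6295 -0.9988  0.06  ] [ 0.6202 -1.0519  0.033 ]
[107.9, 36.9] [107, 34, 3, 7, 11] [ 0.7712 -1.1165  0.06  ] [ 0.7668 -1.1737  0.033 ]
[215.1, 45.2] [211, 44, 10, 4, 23] [ 0.4838 -0.8475  0.06  ] [ 0.4695 -0.8954  0.033 ]
[112.2, 50.0] [111, 47, 3, 7, 8] [ 0.7791 -1.0168  0.06  ] [ 0.775  -1.0705  0.033 ]
[116.0, 61.4] [115, 59, 3, 6, 8] [ 
[... 1053 characters left out ...]
, 15, 16, 187] [ 0.4796 -0.2092  0.012 ]
[470.2, 224.3] [463, 217, 15, 16, 190] [ 0.4145 -0.2483  0.012 ]
yellow/brass
[375.5, 260.7] [373, 259, 6, 4, 18] [ 0.5064 -0.0065  0.06  ] [ 0.5176 -0.0271  0.033 ]
[395.8, 286.7] [392, 279, 8, 14, 55] [0.4408 0.0262 0.06  ] [0.4501 0.0065 0.033 ]
[345.8, 286.0] [343, 284, 6, 5, 20] [0.5185 0.0787 0.06  ] [0.53   0.0607 0.033 ]
[367.3, 307.6] [366, 306, 4, 6, 15] [0.4582 0.0978 0.06  ] [0.468  0.0803 0.033 ]
[313.7, 313.0] [311, 311, 6, 5, 23] [0.5311 0.164  0.06  ] [0.543  0.1484 0.033 ]
[366.0, 315.9] [363, 313, 8, 6, 29] [0.4501 0.1148 0.06  ] [0.4597 0.0978 0.033 ]
[334.9, 341.1] [332, 334, 8, 14, 50] [0.4652 0.1915 0.06  ] [0.4752 0.1767 0.033 ]
```

View pics/scene0c.png

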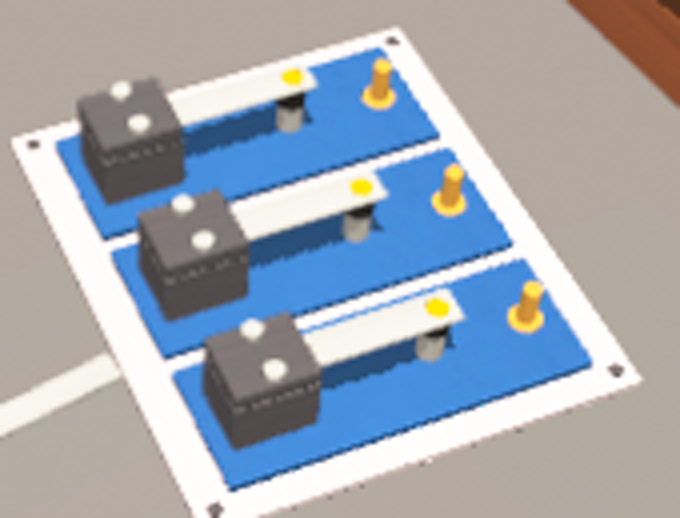

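View pics/side0c.png

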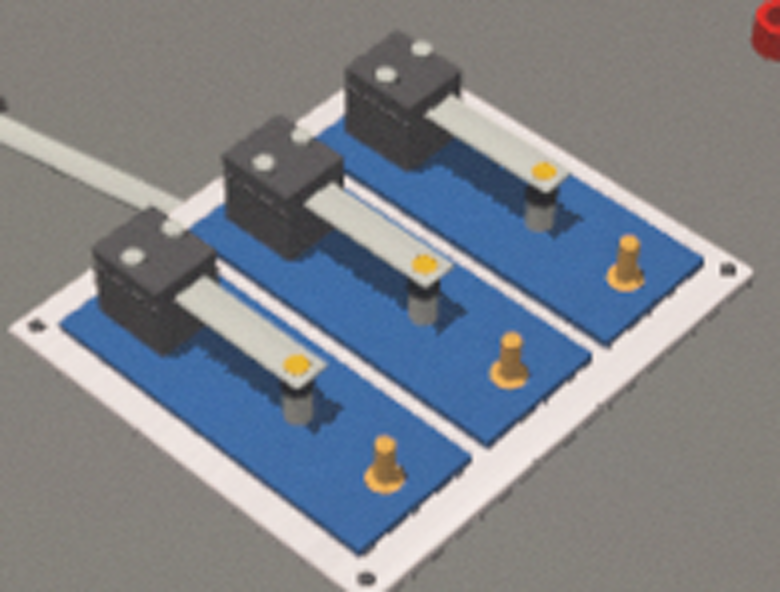

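Measured so far:
- **Leaf tips (z = 0.06):** L (0.531, 0.165), M (0.519, 0.080), R (0.506, -0.005). Spacing is 86 mm, as specified. Plate yaw is about -8.4°.
- **Red rings by y:** -0.346 at scene px (297,142), -0.267 at (294,166), -0.247 at (331,157) and -0.208 at (317,175). The collar meant is the first, the farthest right at (0.4615, -0.347).

I'll shut the fingers and turn to the plate's axes.

move_arm(series=[{"claw":255,"rz":0.126},{"claw":255,"rz":0.126},{"claw":255,"rz":0.126},{"claw":255,"rz":0.126},{"claw":255}], squeeze=40)

```text
schema error: expected keys claw, x, y, z, rx, ry, rz
```

```bash
cat >> h.py <<'E'
from scipy.spatial.transform import Rotation as Ro
def rel(s,P):
    "vector to P in tool axes"
    return Ro.from_rotvec(s["tool_rot"]).inv().apply(np.asarray(P)-s["eef_pos"])
E
python3 - <<'E'
from station import arm
from h import *
sc=arm.camera_model("scene");si=arm.camera_model("side")
for a,b in (((352.9,220.5),(375.5,260.7)),((369.9,250.3),(345.8,286)),((389,282.8),(313.7,313)),((296.6,141.6),(471.2,189.9))):
    print(tri(sc,a,si,b))
im=cv2.imread("pics/scene0.png")[120:200,230:350]; cv2.imwrite("pics/red0.png",cv2.resize(im,None,fx=5,fy=5,interpolation=cv2.INTER_CUBIC))
s=arm.read_state(); print(s["time"],s["eef_pos"],s["tool_rot"],s["width"],s["joint_pos"].round(2)); R=Ro.from_rotvec(s["tool_rot"]).as_matrix();print(R.round(3))
print(rel(s,(0.531,0.165,0.09)))
E
```

```text
(array([ 0.50599795, -0.00509931,  0.06046655]), np.float64(0.0016632499469920242))
(array([0.51867183, 0.07926405, 0.05918603]), np.float64(0.0017653237382627544))
(array([0.5311221 , 0.16468499, 0.05972505]), np.float64(0.001466560984616987))
(array([ 0.46126853, -0.34636184,  0.01242283]), np.float64(0.0020041291568271267))
0.15 [ 0.21823113 -0.58539603  0.23085493] [-3.09085499e+00 -5.57346838e-01  1.21474547e-04] 0.9997698947561926 [-1.31  0.49  1.35 -0.    1.3  -0.1 ]
[[ 0.937  0.349 -0.   ]
 [ 0.349 -0.937  0.001]
 [ 0.    -0.001 -1.   ]]
[ 0.5551603  -0.59376248  0.14142786]
```

View pics/red0.png

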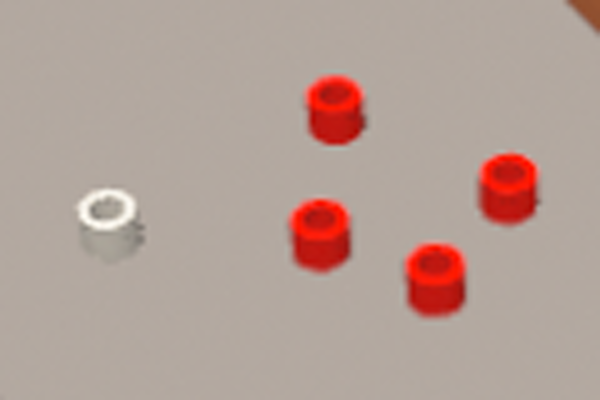

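The enlarged crop shows four identical red rings and the bare spacer. The topmost one, scene (297,142), has the lowest y, so it is the collar meant. Triangulated heights are 0.060 for the tips and 0.012 for the ring, as specified. The tool wants every key in each row, so I resend with all of them.

move_arm(series=[{"claw":255,"x":0,"y":0,"z":0,"rx":0,"ry":0,"rz":0.126},{"claw":255,"x":0,"y":0,"z":0,"rx":0,"ry":0,"rz":0.126},{"claw":255,"x":0,"y":0,"z":0,"rx":0,"ry":0,"rz":0.126},{"claw":255,"x":0,"y":0,"z":0,"rx":0,"ry":0,"rz":0.126},{"claw":255,"x":0,"y":0,"z":0,"rx":0,"ry":0,"rz":0}], squeeze=40)

```text
time: 0.65
eef_pos: [0.218, -0.5846, 0.2295]
tool_rot: [-3.127, 0.259, 0.002]
wrist_force: [-0.5, 0.3, 0.3]
width: 0.148
```

```bash
python3 - <<'E'
from station import arm
from h import *
s=arm.read_state(); R=Ro.from_rotvec(s["tool_rot"]).as_matrix();print(s["joint_pos"].round(2),R.round(3))
print(rel(s,(0.531,0.165,0.09)))
E
```

```text
[-1.31  0.5   1.35  0.    1.3   0.43] [[ 0.986 -0.165 -0.001]
 [-0.165 -0.986  0.004]
 [-0.002 -0.003 -1.   ]]
[ 0.18542439 -0.79042427  0.14189864]
```

move_arm(series=[{"claw":255,"x":0.01,"y":-0.04,"z":0,"rx":0,"ry":0,"rz":-0.01},{"claw":255,"x":0.01,"y":-0.04,"z":0,"rx":0,"ry":0,"rz":-0.01},{"claw":255,"x":0.01,"y":-0.04,"z":0,"rx":0,"ry":0,"rz":0},{"claw":255,"x":0.01,"y":-0.04,"z":0,"rx":0,"ry":0,"rz":0},{"claw":255,"x":0.01,"y":-0.04,"z":0,"rx":0,"ry":0,"rz":0},{"claw":255,"x":0.01,"y":-0.04,"z":0,"rx":0,"ry":0,"rz":0},{"claw":255,"x":0.01,"y":-0.04,"z":0,"rx":0,"ry":0,"rz":0},{"claw":255,"x":0.01,"y":-0.04,"z":0,"rx":0,"ry":0,"rz":0},{"claw":255,"x":0.01,"y":-0.04,"z":0,"rx":0,"ry":0,"rz":0},{"claw":255,"x":0.01,"y":-0.04,"z":0,"rx":0,"ry":0,"rz":0},{"claw":255,"x":0.01,"y":-0.04,"z":0,"rx":0,"ry":0,"rz":0},{"claw":255,"x":0.01,"y":-0.04,"z":0,"rx":0,"ry":0,"rz":0},{"claw":255,"x":0.01,"y":-0.04,"z":0,"rx":0,"ry":0,"rz":0},{"claw":255,"x":0.01,"y":-0.04,"z":0,"rx":0,"ry":0,"rz":0},{"claw":255,"x":0.01,"y":-0.04,"z":0,"rx":0,"ry":0,"rz":0},{"claw":255,"x":0.01,"y":-0.04,"z":0,"rx":0,"ry":0,"rz":0},{"claw":255,"x":0.01,"y":-0.04,"z":0,"rx":0,"ry":0,"rz":0},{"claw":255,"x":0.01,"y":-0.04,"z":0,"rx":0,"ry":0,"rz":0},{"claw":255,"x":0,"y":0,"z":0,"rx":0,"ry":0,"rz":0}])

```text
time: 2.55
eef_pos: [0.4834, 0.1384, 0.2306]
tool_rot: [-3.138, 0.098, -0.006]
wrist_force: [-0.5, 0.0, 0.1]
width: 0.005
```

```bash
python3 - <<'E'
from station import arm
from h import *
s=arm.read_state(); R=Ro.from_rotvec(s["tool_rot"]).as_matrix();print(s["joint_pos"].round(2),s["width"],R.round(3))
print(rel(s,(0.531,0.165,0.09)))
m=arm.camera_model("wrist"); im=arm.capture("wrist"); cv2.imwrite("pics/w1.png",im[:,:,::-1])
print(proj(m,s["eef_pos"]))
for c,st in blobs(im,(12,140,120),(34,255,255),60): print(c,st,onplane(m,*c,.06).round(4),onplane(m,*c,.048).round(4))
E
```

```text
[0.16 0.32 1.64 0.   1.17 1.79] 0.004564064156391187 [[ 0.998 -0.062  0.004]
 [-0.062 -0.998  0.002]
 [ 0.004 -0.002 -1.   ]]
[ 0.04539118 -0.02919795  0.14088613]
[327.16759226 316.06236622]
[290.3, 156.7] [283, 150, 15, 15, 165] [0.5314 0.1649 0.06  ] [0.5302 0.1661 0.048 ]
[397.2, 165.8] [390, 159, 15, 14, 158] [0.5189 0.0797 0.06  ] [0.5171 0.0776 0.048 ]
[502.8, 174.6] [496, 168, 15, 14, 159] [ 0.5064 -0.0056  0.06  ] [ 0.5042 -0.0109  0.048 ]
[290.7, 211.8] [283, 202, 18, 22, 276] [0.4863 0.1687 0.06  ] [0.4832 0.1701 0.048 ]
[382.4, 219.4] [373, 210, 18, 21, 288] [0.4749 0.0923 0.06  ] [0.4714 0.0908 0.048 ]
[473.9, 227.5] [462, 217, 26, 22, 340] [0.4629 0.0151 0.06  ] [0.459  0.0106 0.048 ]
[116.0, 272.6] [64, 250, 104, 47, 2547] [0.4408 0.3278 0.06  ] [0.4361 0.3352 0.048 ]
```

View pics/w1.png

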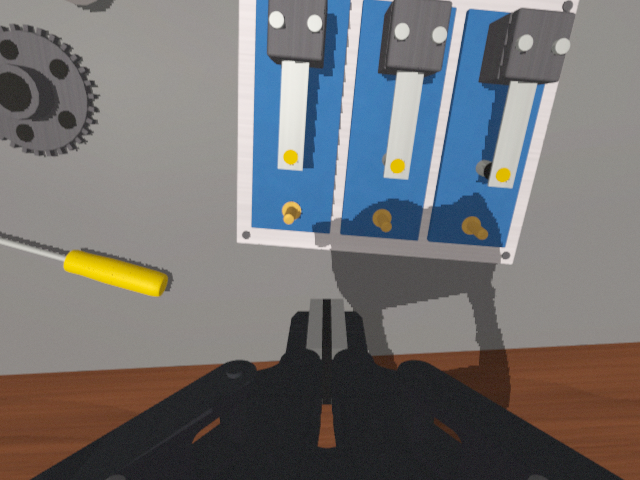

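The wrist view shows the yellow spots at (290,157), (397,166) and (503,175). These agree with the fixed cameras within 1 mm. Now I align and descend over the left leaf.

move_arm(series=[{"claw":255,"x":0.024,"y":-0.015,"z":0.03,"rx":0,"ry":-0.003,"rz":0.06},{"claw":255,"x":0.024,"y":-0.012,"z":0.04,"rx":0,"ry":0,"rz":0.03},{"claw":255,"x":0,"y":0,"z":0.03,"rx":0,"ry":0,"rz":0},{"claw":255,"x":0,"y":0,"z":0.03,"rx":0,"ry":0,"rz":0},{"claw":255,"x":0,"y":0,"z":0,"rx":0,"ry":0,"rz":0}])

```text
time: 3.1
eef_pos: [0.5351, 0.1571, 0.0977]
tool_rot: [-3.132, 0.223, -0.004]
wrist_force: [0.1, 0.7, 0.2]
width: -0.0
```

```bash
cat >q.py <<'E'
import sys
from station import arm
from h import *
s=arm.read_state(); R=Ro.from_rotvec(s["tool_rot"]).as_matrix();print(s["time"],s["width"],"R",R.round(3).tolist())
print(s["eef_pos"].round(4),"F",s["wrist_force"].round(2),"M",s["moment"].round(3))
print("rel",rel(s,[float(a) for a in sys.argv[1:4]]).round(4), "yaw",np.degrees(np.arctan2(R[1,0],R[0,0])))
E
python3 q.py 0.5312 0.165 0.06
```

```text
3.1 -0.00017827100904131704 R [[0.99, -0.141, 0.003], [-0.141, -0.99, 0.001], [0.003, -0.002, -1.0]]
[0.5351 0.1571 0.0977] F [0.14 0.67 0.16] M [ 0.039  0.004 -0.032]
rel [-0.0051 -0.0072  0.0377] yaw -8.126918389444679
```

move_arm(series=[{"claw":255,"x":-0.005,"y":-0.007,"z":0.01,"rx":0,"ry":-0.003,"rz":0},{"claw":255,"x":0,"y":0,"z":0.012,"rx":0,"ry":0,"rz":0.005},{"claw":255,"x":0,"y":0,"z":0.008,"rx":0,"ry":0,"rz":0},{"claw":255,"x":0,"y":0,"z":0,"rx":0,"ry":0,"rz":0},{"claw":255,"x":0,"y":0,"z":0,"rx":0,"ry":0,"rz":0}])

```text
time: 3.6
eef_pos: [0.5321, 0.1644, 0.0694]
tool_rot: [-3.131, 0.227, -0.005]
wrist_force: [0.0, -0.4, 0.7]
width: -0.0
```

```bash
python3 q.py 0.5312 0.165 0.06
```

```text
3.6 -0.0002491939963413652 R [[0.99, -0.144, 0.004], [-0.144, -0.99, 0.002], [0.003, -0.003, -1.0]]
[0.5321 0.1644 0.0694] F [ 0.04 -0.44  0.69] M [ 0.022  0.006 -0.001]
rel [-0.0011 -0.0004  0.0094] yaw -8.292619656531473
```

move_arm(series=[{"claw":255,"x":-0.001,"y":0,"z":0.004,"rx":0,"ry":0,"rz":0},{"claw":255,"x":0,"y":0,"z":0.003,"rx":0,"ry":0,"rz":0},{"claw":255,"x":0,"y":0,"z":0.002,"rx":0,"ry":0,"rz":0},{"claw":255,"x":0,"y":0,"z":0.002,"rx":0,"ry":0,"rz":0},{"claw":255,"x":0,"y":0,"z":0.002,"rx":0,"ry":0,"rz":0},{"claw":255,"x":0,"y":0,"z":0.002,"rx":0,"ry":0,"rz":0}])

```text
time: 4.2
eef_pos: [0.5322, 0.1647, 0.055]
tool_rot: [-3.13, 0.226, -0.01]
wrist_force: [-1.4, 0.0, 3.9]
width: -0.001
```

move_arm(series=[{"claw":255,"x":-0.0005,"y":0,"z":0.001,"rx":0,"ry":-0.003,"rz":0},{"claw":255,"x":0,"y":0,"z":0.001,"rx":0,"ry":0,"rz":0}])

```text
time: 4.4
eef_pos: [0.5324, 0.1648, 0.0531]
tool_rot: [-3.13, 0.226, -0.007]
wrist_force: [-1.1, 0.1, 5.8]
width: -0.0
```

move_arm(series=[{"claw":255,"x":0,"y":0,"z":0.001,"rx":0,"ry":0,"rz":0}])

```text
time: 4.5
eef_pos: [0.5325, 0.1648, 0.0522]
tool_rot: [-3.13, 0.226, -0.007]
wrist_force: [-1.9, -1.4, 5.8]
width: -0.0
```

move_arm(series=[{"claw":255,"x":0,"y":0,"z":0.001,"rx":0,"ry":0,"rz":0}])

```text
time: 4.6
eef_pos: [0.5326, 0.1648, 0.0514]
tool_rot: [-3.13, 0.226, -0.007]
wrist_force: [-1.4, -1.2, 7.2]
width: 0.0
```

move_arm(series=[{"claw":255,"x":-0.001,"y":0,"z":0.001,"rx":0,"ry":0,"rz":0}])

```text
time: 4.7
eef_pos: [0.5325, 0.1649, 0.0507]
tool_rot: [-3.129, 0.226, -0.01]
wrist_force: [3.4, -2.2, 7.6]
width: 0.0
```

move_arm(series=[{"claw":255,"x":0,"y":0,"z":0.001,"rx":0,"ry":0,"rz":0}])

```text
time: 4.8
eef_pos: [0.5328, 0.1649, 0.05]
tool_rot: [-3.129, 0.226, -0.011]
wrist_force: [-2.7, -1.6, 8.6]
width: -0.004
```

move_arm(series=[{"claw":255,"x":0,"y":0,"z":0.001,"rx":0,"ry":0,"rz":0}])

```text
time: 4.9
eef_pos: [0.5329, 0.1649, 0.0493]
tool_rot: [-3.129, 0.226, -0.011]
wrist_force: [-3.9, -0.2, 12.5]
width: 0.001
```

move_arm(series=[{"claw":255,"x":0,"y":0,"z":0.0006,"rx":0,"ry":0,"rz":0}])

```text
time: 5.0
eef_pos: [0.533, 0.1648, 0.0491]
tool_rot: [-3.129, 0.226, -0.012]
wrist_force: [-2.8, -1.1, 14.3]
width: -0.003
```

move_arm(series=[{"claw":255,"x":0,"y":0,"z":0.0004,"rx":0,"ry":0,"rz":0}])

```text
time: 5.1
eef_pos: [0.5329, 0.1648, 0.0491]
tool_rot: [-3.129, 0.226, -0.012]
wrist_force: [-3.2, -1.5, 14.6]
width: 0.005
```

It is on the stop: the force stepped from 8.6 to 14.5 N while the tip sank only 0.9 mm. Hold there.

move_arm(series=[{"claw":255,"x":0,"y":0,"z":0.0003,"rx":0,"ry":0,"rz":0},{"claw":255,"x":0,"y":0,"z":0.0003,"rx":0,"ry":0,"rz":0},{"claw":255,"x":0,"y":0,"z":0.0003,"rx":0,"ry":0,"rz":0}])

```text
time: 5.4
eef_pos: [0.5329, 0.1648, 0.0495]
tool_rot: [-3.129, 0.226, -0.012]
wrist_force: [-2.8, -0.9, 11.2]
width: 0.0
```

move_arm(series=[{"claw":255,"x":0,"y":0,"z":0.0003,"rx":0,"ry":0,"rz":0}])

```text
time: 5.5
eef_pos: [0.5329, 0.1648, 0.0496]
tool_rot: [-3.129, 0.226, -0.012]
wrist_force: [-2.0, -1.2, 10.6]
width: 0.001
```

move_arm(series=[{"claw":255,"x":0,"y":0,"z":-0.004,"rx":0,"ry":0,"rz":0},{"claw":255,"x":0,"y":0,"z":-0.006,"rx":0,"ry":0,"rz":0},{"claw":255,"x":0,"y":0,"z":-0.008,"rx":0,"ry":0,"rz":0},{"claw":255,"x":0,"y":0,"z":-0.01,"rx":0,"ry":0,"rz":0},{"claw":255,"x":0,"y":0,"z":0,"rx":0,"ry":0,"rz":0}])

```text
time: 6.0
eef_pos: [0.5323, 0.1647, 0.0795]
tool_rot: [-3.129, 0.226, -0.01]
wrist_force: [0.0, -0.2, -0.7]
width: -0.001
```

```bash
python3 q.py 0.5188 0.0797 0.06
```

```text
6.0 -0.0006789583432636859 R [[0.99, -0.144, 0.007], [-0.144, -0.99, 0.004], [0.006, -0.005, -1.0]]
[0.5323 0.1647 0.0795] F [ 0.04 -0.18 -0.69] M [ 0.017  0.005 -0.   ]
rel [-0.0013  0.0861  0.019 ] yaw -8.263277201831217
```

Left leaf: about 8.6–9 N just before the stop, peak about 14.6 N, on the stop about 0.65 s. So it is good. Now the middle leaf.

move_arm(series=[{"claw":255,"x":0,"y":0.03,"z":0,"rx":-0.005,"ry":-0.006,"rz":0},{"claw":255,"x":-0.001,"y":0.03,"z":0,"rx":0,"ry":0,"rz":0},{"claw":255,"x":0,"y":0.026,"z":0,"rx":0,"ry":0,"rz":0},{"claw":255,"x":0,"y":0.002,"z":0.006,"rx":0,"ry":0,"rz":0},{"claw":255,"x":0,"y":0,"z":0,"rx":0,"ry":0,"rz":0}])

```text
time: 6.5
eef_pos: [0.5192, 0.0757, 0.0739]
tool_rot: [-3.133, 0.224, -0.005]
wrist_force: [-0.5, -0.2, 0.4]
width: 0.001
```

```bash
python3 q.py 0.5188 0.0797 0.06
```

```text
6.5 0.001089087980899063 R [[0.99, -0.142, 0.003], [-0.142, -0.99, 0.0], [0.003, -0.001, -1.0]]
[0.5192 0.0757 0.0739] F [-0.49 -0.19  0.43] M [ 0.03  -0.049  0.041]
rel [-0.001  -0.0038  0.0139] yaw -8.187591656059741
```

move_arm(series=[{"claw":255,"x":-0.001,"y":-0.004,"z":0.005,"rx":0,"ry":0,"rz":0},{"claw":255,"x":-0.001,"y":0,"z":0.004,"rx":0,"ry":-0.003,"rz":0},{"claw":255,"x":0,"y":0,"z":0.003,"rx":0,"ry":0,"rz":0},{"claw":255,"x":0,"y":0,"z":0.002,"rx":0,"ry":0,"rz":0},{"claw":255,"x":0,"y":0,"z":0.002,"rx":0,"ry":0,"rz":0},{"claw":255,"x":0,"y":0,"z":0.002,"rx":0,"ry":0,"rz":0},{"claw":255,"x":0,"y":0,"z":0.001,"rx":0,"ry":0,"rz":0}])

```text
time: 7.2
eef_pos: [0.5185, 0.0832, 0.0533]
tool_rot: [-3.133, 0.219, -0.001]
wrist_force: [-0.1, -1.2, 1.8]
width: -0.001
```

move_arm(series=[{"claw":255,"x":0,"y":0,"z":0.001,"rx":0,"ry":0,"rz":0}])

```text
time: 7.3
eef_pos: [0.5186, 0.0832, 0.0523]
tool_rot: [-3.133, 0.219, -0.001]
wrist_force: [0.9, -0.4, 2.5]
width: -0.0
```

move_arm(series=[{"claw":255,"x":0,"y":0,"z":0.001,"rx":0,"ry":0,"rz":0}])

```text
time: 7.4
eef_pos: [0.5187, 0.0831, 0.0513]
tool_rot: [-3.133, 0.219, -0.002]
wrist_force: [-0.3, -0.6, 2.1]
width: 0.001
```

Looks soft: about 2 N at 8 mm. The y position is 3 mm off the spot's centre but still well on the 20 mm leaf. I keep going.

move_arm(series=[{"claw":255,"x":0,"y":0.001,"z":0.001,"rx":0,"ry":0,"rz":0}])

```text
time: 7.5
eef_pos: [0.5187, 0.0822, 0.0503]
tool_rot: [-3.133, 0.219, -0.002]
wrist_force: [0.9, 3.2, 2.8]
width: -0.003
```

move_arm(series=[{"claw":255,"x":0,"y":0.001,"z":0.001,"rx":0,"ry":0,"rz":0}])

```text
time: 7.6
eef_pos: [0.5186, 0.0813, 0.0494]
tool_rot: [-3.133, 0.22, -0.003]
wrist_force: [-0.4, 1.5, 2.6]
width: 0.002
```

move_arm(series=[{"claw":255,"x":0,"y":0,"z":0.001,"rx":0,"ry":0,"rz":0}])

```text
time: 7.7
eef_pos: [0.5188, 0.0813, 0.0484]
tool_rot: [-3.132, 0.22, -0.003]
wrist_force: [0.1, 2.9, 7.6]
width: -0.001
```

move_arm(series=[{"claw":255,"x":0,"y":0,"z":0.001,"rx":0,"ry":0,"rz":0}])

```text
time: 7.8
eef_pos: [0.5189, 0.0813, 0.0476]
tool_rot: [-3.132, 0.22, -0.004]
wrist_force: [-2.2, 1.7, 11.7]
width: 0.003
```

move_arm(series=[{"claw":255,"x":0,"y":0,"z":0.0004,"rx":0,"ry":0,"rz":0},{"claw":255,"x":0,"y":0,"z":0.0004,"rx":0,"ry":0,"rz":0},{"claw":255,"x":0,"y":0,"z":0.0004,"rx":0,"ry":0,"rz":0},{"claw":255,"x":0,"y":0,"z":0.0004,"rx":0,"ry":0,"rz":0}])

```text
time: 8.2
eef_pos: [0.519, 0.0815, 0.0474]
tool_rot: [-3.132, 0.22, -0.006]
wrist_force: [-2.7, 1.2, 13.8]
width: -0.001
```

move_arm(series=[{"claw":255,"x":0,"y":0,"z":-0.004,"rx":0,"ry":0,"rz":0},{"claw":255,"x":0,"y":0,"z":-0.006,"rx":0,"ry":0,"rz":0},{"claw":255,"x":0,"y":0,"z":-0.008,"rx":0,"ry":0,"rz":0},{"claw":255,"x":0,"y":0,"z":-0.01,"rx":0,"ry":0,"rz":0},{"claw":255,"x":0,"y":0,"z":0,"rx":0,"ry":0,"rz":0}])

```text
time: 8.7
eef_pos: [0.5184, 0.0813, 0.0774]
tool_rot: [-3.132, 0.221, -0.004]
wrist_force: [-0.2, 0.4, -0.1]
width: 0.0
```

```bash
python3 q.py 0.5063 -0.0054 0.06
```

```text
8.7 0.000277590401205984 R [[0.99, -0.14, 0.003], [-0.14, -0.99, 0.002], [0.003, -0.002, -1.0]]
[0.5184 0.0813 0.0774] F [-0.2   0.36 -0.12] M [-0.032  0.009  0.038]
rel [0.0001 0.0875 0.0172] yaw -8.061851886926117
```

Middle leaf: about 2.7 N just before the stop, peak about 13.8 N, on the stop about 0.55 s. So it is soft. Now the right leaf.

move_arm(series=[{"claw":255,"x":0,"y":0.03,"z":0,"rx":0,"ry":-0.003,"rz":0},{"claw":255,"x":0,"y":0.03,"z":0,"rx":0,"ry":0,"rz":0},{"claw":255,"x":0,"y":0.022,"z":0,"rx":0,"ry":0,"rz":0},{"claw":255,"x":0,"y":0,"z":0.003,"rx":0,"ry":0,"rz":0},{"claw":255,"x":0,"y":0,"z":0,"rx":0,"ry":0,"rz":0},{"claw":255,"x":0,"y":0,"z":0,"rx":0,"ry":0,"rz":0}])

```text
time: 9.3
eef_pos: [0.5076, -0.0018, 0.0751]
tool_rot: [-3.131, 0.219, -0.004]
wrist_force: [0.2, -0.4, 0.3]
width: 0.002
```

```bash
python3 q.py 0.5063 -0.0054 0.06
```

```text
9.3 0.0020987749062200134 R [[0.99, -0.139, 0.003], [-0.139, -0.99, 0.002], [0.003, -0.003, -1.0]]
[ 0.5076 -0.0018  0.0751] F [ 0.21 -0.36  0.33] M [0.044 0.024 0.053]
rel [-0.0009  0.0038  0.0151] yaw -7.990170240470602
```

move_arm(series=[{"claw":255,"x":-0.001,"y":0.004,"z":0.005,"rx":0,"ry":0,"rz":0.005},{"claw":255,"x":0,"y":0,"z":0.004,"rx":0,"ry":0,"rz":0},{"claw":255,"x":0,"y":0,"z":0.003,"rx":0,"ry":0,"rz":0},{"claw":255,"x":0,"y":0,"z":0.002,"rx":0,"ry":0,"rz":0},{"claw":255,"x":0,"y":0,"z":0.002,"rx":0,"ry":0,"rz":0},{"claw":255,"x":0,"y":0,"z":0.002,"rx":0,"ry":0,"rz":0},{"claw":255,"x":0,"y":0,"z":0.001,"rx":0,"ry":0,"rz":0}])

```text
time: 10.0
eef_pos: [0.5065, -0.0039, 0.0545]
tool_rot: [-3.131, 0.223, -0.005]
wrist_force: [-1.0, -1.5, 3.8]
width: -0.001
```

move_arm(series=[{"claw":255,"x":0,"y":0,"z":0.001,"rx":0,"ry":0,"rz":0}])

```text
time: 10.1
eef_pos: [0.5066, -0.0039, 0.0536]
tool_rot: [-3.131, 0.223, -0.005]
wrist_force: [-0.6, -1.2, 4.4]
width: 0.002
```

move_arm(series=[{"claw":255,"x":0,"y":0,"z":0.001,"rx":0,"ry":0,"rz":0}])

```text
time: 10.2
eef_pos: [0.5066, -0.0039, 0.0526]
tool_rot: [-3.131, 0.223, -0.006]
wrist_force: [-1.4, -0.4, 6.9]
width: 0.005
```

move_arm(series=[{"claw":255,"x":0,"y":0,"z":0.001,"rx":0,"ry":0,"rz":0}])

```text
time: 10.3
eef_pos: [0.5068, -0.004, 0.0517]
tool_rot: [-3.131, 0.223, -0.006]
wrist_force: [-0.3, -0.6, 5.9]
width: 0.001
```

move_arm(series=[{"claw":255,"x":0,"y":0,"z":0.001,"rx":0,"ry":0,"rz":0}])

```text
time: 10.4
eef_pos: [0.5068, -0.004, 0.0508]
tool_rot: [-3.131, 0.223, -0.007]
wrist_force: [-0.8, -1.2, 7.0]
width: 0.001
```

move_arm(series=[{"claw":255,"x":0,"y":0,"z":0.001,"rx":0,"ry":0,"rz":0}])

```text
time: 10.5
eef_pos: [0.507, -0.004, 0.05]
tool_rot: [-3.131, 0.223, -0.007]
wrist_force: [-0.2, -0.0, 7.5]
width: 0.0
```

move_arm(series=[{"claw":255,"x":0,"y":0,"z":0.001,"rx":0,"ry":0,"rz":0}])

```text
time: 10.6
eef_pos: [0.5071, -0.0041, 0.0491]
tool_rot: [-3.131, 0.223, -0.008]
wrist_force: [-1.6, -0.9, 6.9]
width: 0.001
```

move_arm(series=[{"claw":255,"x":0,"y":0,"z":0.001,"rx":0,"ry":0,"rz":0}])

```text
time: 10.7
eef_pos: [0.5073, -0.0041, 0.0483]
tool_rot: [-3.131, 0.223, -0.009]
wrist_force: [-2.0, -0.7, 8.4]
width: -0.003
```

move_arm(series=[{"claw":255,"x":0,"y":0,"z":0.001,"rx":0,"ry":0,"rz":0}])

```text
time: 10.8
eef_pos: [0.5074, -0.0041, 0.0475]
tool_rot: [-3.131, 0.223, -0.009]
wrist_force: [-1.5, -0.8, 9.5]
width: 0.0
```

move_arm(series=[{"claw":255,"x":0,"y":0,"z":0.001,"rx":0,"ry":0,"rz":0}])

```text
time: 10.9
eef_pos: [0.5076, -0.0041, 0.0468]
tool_rot: [-3.131, 0.223, -0.01]
wrist_force: [-1.3, -0.6, 11.0]
width: -0.003
```

move_arm(series=[{"claw":255,"x":0,"y":0,"z":0.001,"rx":0,"ry":0,"rz":0}])

```text
time: 11.0
eef_pos: [0.5077, -0.0041, 0.0461]
tool_rot: [-3.131, 0.223, -0.011]
wrist_force: [-2.8, 0.2, 14.7]
width: 0.003
```

move_arm(series=[{"claw":255,"x":0,"y":0,"z":0.0006,"rx":0,"ry":0,"rz":0}])

```text
time: 11.1
eef_pos: [0.5078, -0.0041, 0.0459]
tool_rot: [-3.131, 0.223, -0.012]
wrist_force: [-3.5, -0.4, 15.5]
width: 0.0
```

move_arm(series=[{"claw":255,"x":0,"y":0,"z":0.0006,"rx":0,"ry":0,"rz":0},{"claw":255,"x":0,"y":0,"z":0.0005,"rx":0,"ry":0,"rz":0}])

```text
time: 11.3
eef_pos: [0.5078, -0.0041, 0.0457]
tool_rot: [-3.131, 0.223, -0.013]
wrist_force: [-3.4, -0.5, 16.3]
width: 0.0
```

move_arm(series=[{"claw":255,"x":0,"y":0,"z":0.0005,"rx":0,"ry":0,"rz":0},{"claw":255,"x":0,"y":0,"z":0.0005,"rx":0,"ry":0,"rz":0}])

```text
time: 11.5
eef_pos: [0.5078, -0.0041, 0.0457]
tool_rot: [-3.131, 0.223, -0.014]
wrist_force: [-3.9, -0.6, 16.6]
width: -0.002
```

move_arm(series=[{"claw":255,"x":0,"y":0,"z":-0.004,"rx":0,"ry":0,"rz":0},{"claw":255,"x":0,"y":0,"z":-0.006,"rx":0,"ry":0,"rz":0},{"claw":255,"x":0,"y":0,"z":-0.01,"rx":0,"ry":0,"rz":0},{"claw":255,"x":0,"y":0,"z":-0.03,"rx":0,"ry":0,"rz":0},{"claw":255,"x":0,"y":0,"z":-0.04,"rx":0,"ry":0,"rz":0},{"claw":255,"x":0,"y":0,"z":-0.02,"rx":0,"ry":0,"rz":0},{"claw":255,"x":0,"y":0,"z":0,"rx":0,"ry":0,"rz":0}])

```text
time: 12.2
eef_pos: [0.5058, -0.004, 0.1611]
tool_rot: [-3.131, 0.224, -0.011]
wrist_force: [0.2, 0.1, -0.2]
width: -0.007
```

```bash
python3 q.py 0.4613 -0.3465 0.15
```

```text
12.2 -0.006674522003964733 R [[0.99, -0.142, 0.007], [-0.142, -0.99, 0.002], [0.007, -0.003, -1.0]]
[ 0.5058 -0.004   0.1611] F [ 0.24  0.11 -0.18] M [0.004 0.025 0.033]
rel [0.0046 0.3453 0.01  ] yaw -8.176867713799647
```

Right leaf: about 9.5–11 N just before the stop, peak 16.6 N, held about 0.55 s. So it is good. The middle leaf is softest. Next I head to the collar with the fingers part-open.

move_arm(series=[{"claw":90,"x":0,"y":0.04,"z":0,"rx":0,"ry":-0.006,"rz":0},{"claw":90,"x":0,"y":0.04,"z":0,"rx":0,"ry":0,"rz":0},{"claw":90,"x":0,"y":0.04,"z":0,"rx":0,"ry":0,"rz":0},{"claw":90,"x":0,"y":0.04,"z":0,"rx":0,"ry":0,"rz":0},{"claw":90,"x":0,"y":0.04,"z":0,"rx":0,"ry":0,"rz":0},{"claw":90,"x":0,"y":0.04,"z":0,"rx":0,"ry":0,"rz":0},{"claw":90,"x":0,"y":0.04,"z":0,"rx":0,"ry":0,"rz":0},{"claw":90,"x":0,"y":0.04,"z":0,"rx":0,"ry":0,"rz":0},{"claw":90,"x":0,"y":0.012,"z":0,"rx":0,"ry":0,"rz":0},{"claw":90,"x":0,"y":0,"z":0,"rx":0,"ry":0,"rz":0},{"claw":90,"x":0,"y":0,"z":0,"rx":0,"ry":0,"rz":0}])

```text
time: 13.3
eef_pos: [0.4557, -0.343, 0.1547]
tool_rot: [-3.127, 0.22, 0.001]
wrist_force: [-0.5, 1.4, -0.6]
width: 0.642
```

```bash
python3 q.py 0.4613 -0.3465 0.06;  python3 - <<'E'
from station import arm
from h import *
m=arm.camera_model("wrist"); s=arm.read_state(); im=arm.capture("wrist"); cv2.imwrite("pics/w2.png",im[:,:,::-1])
print(proj(m,s["eef_pos"]))
for c,st in blobs(im,(0,150,60),(6,255,255),100,(174,150,60),(180,255,255)): print(c,st,onplane(m,*c,.012).round(4),onplane(m,*c,.024).round(4))
E
```

```text
13.3 0.641577162213541 R [[0.99, -0.14, -0.0], [-0.14, -0.99, 0.007], [-0.001, -0.007, -1.0]]
[ 0.4557 -0.343   0.1547] F [-0.46  1.43 -0.59] M [-0.054  0.023  0.035]
rel [0.0062 0.0034 0.0947] yaw -8.03864233465988
[327.10125395 316.03271847]
[209.4, 159.9] [186, 139, 49, 44, 1364] [ 0.5139 -0.2637  0.012 ] [ 0.5149 -0.2676  0.024 ]
[330.3, 214.2] [311, 192, 40, 44, 1099] [ 0.461  -0.3456  0.012 ] [ 0.4642 -0.346   0.024 ]
[146.7, 214.7] [122, 194, 51, 43, 1562] [ 0.4801 -0.2062  0.012 ] [ 0.4825 -0.2125  0.024 ]
[216.5, 285.5] [195, 264, 44, 44, 1317] [ 0.4144 -0.2455  0.012 ] [ 0.4196 -0.2501  0.024 ]
```

View pics/w2.png

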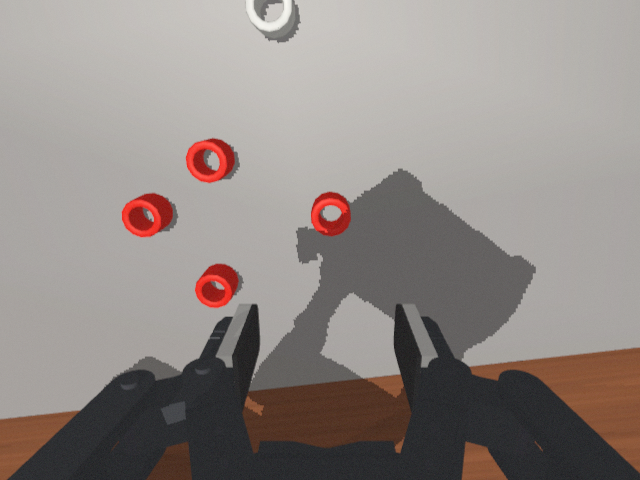

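The wrist view shows our collar at (330,214), between the open fingers. It is the rightmost in the image, which is lowest y. The position agrees within 1 mm, so I descend.

move_arm(series=[{"claw":90,"x":0.006,"y":0.003,"z":0.02,"rx":-0.007,"ry":0,"rz":0},{"claw":90,"x":0,"y":0,"z":0.03,"rx":0,"ry":0,"rz":0},{"claw":90,"x":0,"y":0,"z":0.03,"rx":0,"ry":0,"rz":0},{"claw":90,"x":0,"y":0,"z":0.025,"rx":0,"ry":0,"rz":0},{"claw":90,"x":0,"y":0,"z":0.01,"rx":0,"ry":0,"rz":0},{"claw":90,"x":0,"y":0,"z":0,"rx":0,"ry":0,"rz":0}])

```text
time: 13.95
eef_pos: [0.4644, -0.3381, 0.0377]
tool_rot: [3.134, -0.206, 0.0]
wrist_force: [-0.3, -0.9, 0.6]
width: 0.645
```

```bash
python3 q.py 0.4617 -0.346 0.004
```

```text
13.95 0.6451809911804178 R [[0.991, -0.131, 0.0], [-0.131, -0.991, -0.0], [0.0, 0.0, -1.0]]
[ 0.4644 -0.3381  0.0377] F [-0.26 -0.86  0.61] M [-0.017  0.002 -0.01 ]
rel [-0.0016  0.0082  0.0337] yaw -7.508832609771374
```

move_arm(series=[{"claw":90,"x":-0.002,"y":0.008,"z":0,"rx":0,"ry":0,"rz":0},{"claw":90,"x":0,"y":0,"z":0.004,"rx":0,"ry":0,"rz":0},{"claw":90,"x":0,"y":0,"z":0,"rx":0,"ry":0,"rz":0}])

```text
time: 14.25
eef_pos: [0.4624, -0.3463, 0.0361]
tool_rot: [3.133, -0.203, 0.004]
wrist_force: [-0.4, -0.1, -0.2]
width: 0.647
```

```bash
python3 q.py 0.4617 -0.346 0.004
```

```text
14.25 0.6466021938070057 R [[0.992, -0.129, 0.002], [-0.129, -0.992, -0.002], [0.003, 0.002, -1.0]]
[ 0.4624 -0.3463  0.0361] F [-0.44 -0.07 -0.15] M [-0.025  0.001 -0.017]
rel [-0.0008 -0.0003  0.0321] yaw -7.431144902801391
```

move_arm(series=[{"claw":90,"x":0,"y":0,"z":0.015,"rx":0,"ry":-0.002,"rz":0},{"claw":90,"x":0,"y":0,"z":0.01,"rx":0,"ry":0,"rz":0},{"claw":90,"x":0,"y":0,"z":0.005,"rx":0,"ry":0,"rz":0},{"claw":90,"x":0,"y":0,"z":0.001,"rx":0,"ry":0,"rz":0},{"claw":90,"x":0,"y":0,"z":0,"rx":0,"ry":0,"rz":0}])

```text
time: 14.75
eef_pos: [0.4628, -0.3471, 0.0038]
tool_rot: [3.132, -0.204, 0.003]
wrist_force: [-0.9, -0.9, 1.0]
width: 0.646
```

```bash
python3 q.py 0.4617 -0.346 0.004;  python3 - <<'E'
from station import arm
from h import *
im=arm.capture("wrist"); cv2.imwrite("pics/w3.png",im[:,:,::-1])
E
```

```text
14.75 0.6459247208469892 R [[0.992, -0.13, 0.002], [-0.13, -0.992, -0.003], [0.002, 0.003, -1.0]]
[ 0.4628 -0.3471  0.0038] F [-0.88 -0.88  1.  ] M [ 0.026 -0.017  0.04 ]
rel [-0.0013 -0.001  -0.0003] yaw -7.469949729319227
```

View pics/w3.png

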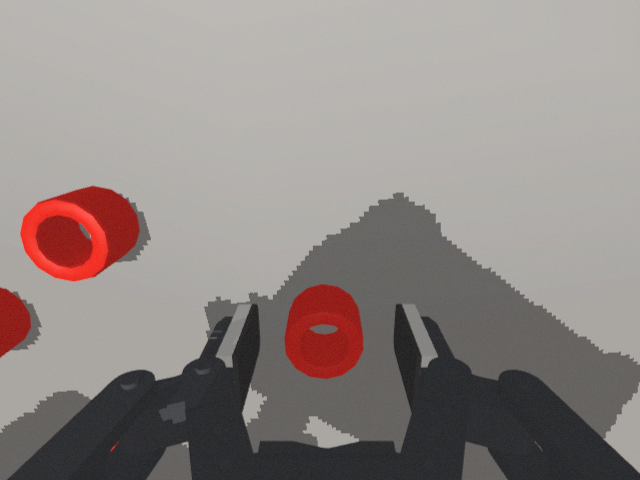

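The collar stands centred between the pads at (324,340). Close gently.

move_arm(series=[{"claw":255,"x":-0.001,"y":0,"z":0,"rx":0,"ry":0,"rz":0},{"claw":255,"x":0,"y":0,"z":0,"rx":0,"ry":0,"rz":0},{"claw":255,"x":0,"y":0,"z":0,"rx":0,"ry":0,"rz":0},{"claw":255,"x":0,"y":0,"z":0,"rx":0,"ry":0,"rz":0},{"claw":255,"x":0,"y":0,"z":0,"rx":0,"ry":0,"rz":0}], squeeze=30)

```text
time: 15.3
eef_pos: [0.4622, -0.3473, 0.0049]
tool_rot: [3.131, -0.204, 0.005]
wrist_force: [0.2, 0.6, -1.0]
width: 0.337
```

```bash
python3 q.py 0.4617 -0.346 0.004;  python3 - <<'E'
from station import arm
from h import *
im=arm.capture("wrist"); cv2.imwrite("pics/w4.png",im[:,:,::-1])
E
```

```text
15.3 0.33701560916182893 R [[0.992, -0.13, 0.003], [-0.13, -0.992, -0.004], [0.003, 0.004, -1.0]]
[ 0.4622 -0.3473  0.0049] F [ 0.23  0.59 -1.05] M [ 0.01  -0.02  -0.038]
rel [-0.0006 -0.0012  0.0008] yaw -7.4685006446812165
```

View pics/w4.png

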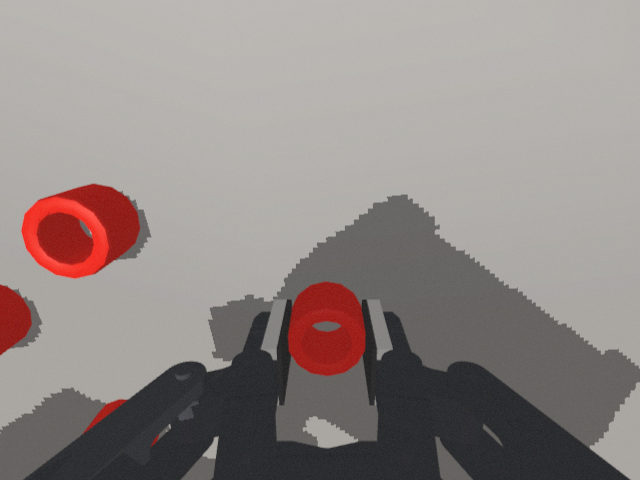

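Gripped: width reading 0.337, about 29 mm, with the collar at (327,330) between both pads. Lift and carry to the middle post.

move_arm(series=[{"claw":255,"x":0,"y":0,"z":-0.01,"rx":0,"ry":0,"rz":0},{"claw":255,"x":0,"y":0,"z":-0.03,"rx":0,"ry":0,"rz":0},{"claw":255,"x":0,"y":0,"z":-0.04,"rx":0,"ry":0,"rz":0},{"claw":255,"x":0,"y":0,"z":-0.04,"rx":0,"ry":0,"rz":0},{"claw":255,"x":0,"y":-0.03,"z":0,"rx":0,"ry":0,"rz":0},{"claw":255,"x":0,"y":-0.035,"z":0,"rx":0,"ry":0,"rz":0},{"claw":255,"x":0,"y":-0.035,"z":0,"rx":0,"ry":0,"rz":0},{"claw":255,"x":0,"y":-0.035,"z":0,"rx":0,"ry":0,"rz":0},{"claw":255,"x":0,"y":-0.035,"z":0,"rx":0,"ry":0,"rz":0},{"claw":255,"x":0,"y":-0.035,"z":0,"rx":0,"ry":0,"rz":0},{"claw":255,"x":0,"y":-0.035,"z":0,"rx":0,"ry":0,"rz":0},{"claw":255,"x":0,"y":0,"z":0,"rx":0,"ry":0,"rz":0}])

```text
time: 16.55
eef_pos: [0.4948, -0.1019, 0.137]
tool_rot: [3.127, -0.21, 0.017]
wrist_force: [-0.1, -0.5, 0.2]
width: 0.337
```

```bash
python3 q.py 0.4645 0.0877 0.1
```

```text
16.55 0.3373725243230549 R [[0.991, -0.133, 0.01], [-0.133, -0.991, -0.008], [0.011, 0.007, -1.0]]
[ 0.4948 -0.1019  0.137 ] F [-0.13 -0.46  0.19] M [-0.025  0.003  0.009]
rel [-0.0557 -0.1842  0.0351] yaw -7.664248302756527
```

move_arm(series=[{"claw":255,"x":-0.011,"y":-0.035,"z":0,"rx":0.007,"ry":-0.01,"rz":0.005},{"claw":255,"x":-0.011,"y":-0.037,"z":0,"rx":0,"ry":0,"rz":0.005},{"claw":255,"x":-0.011,"y":-0.037,"z":0,"rx":0,"ry":0,"rz":0},{"claw":255,"x":-0.011,"y":-0.037,"z":0,"rx":0,"ry":0,"rz":0},{"claw":255,"x":-0.011,"y":-0.037,"z":0,"rx":0,"ry":0,"rz":0},{"claw":255,"x":0,"y":0,"z":0,"rx":0,"ry":0,"rz":0},{"claw":255,"x":0,"y":0,"z":0,"rx":0,"ry":0,"rz":0}])

```text
time: 17.25
eef_pos: [0.4666, 0.0924, 0.1409]
tool_rot: [3.133, -0.226, 0.012]
wrist_force: [-0.1, 0.1, -0.0]
width: 0.339
```

```bash
python3 q.py 0.4645 0.0877 0.09;  python3 - <<'E'
from station import arm
from h import *
for n in ("wrist","scene","side"):
    im=arm.capture(n); cv2.imwrite(f"pics/{n}5.png",im[:,:,::-1])
E
```

```text
17.25 0.3393320384832342 R [[0.99, -0.143, 0.007], [-0.143, -0.99, -0.001], [0.007, -0.0, -1.0]]
[0.4666 0.0924 0.1409] F [-0.14  0.14 -0.02] M [-0.034 -0.017  0.003]
rel [-0.0018  0.0049  0.0509] yaw -8.23630822748387
```

View pics/wrist5.png

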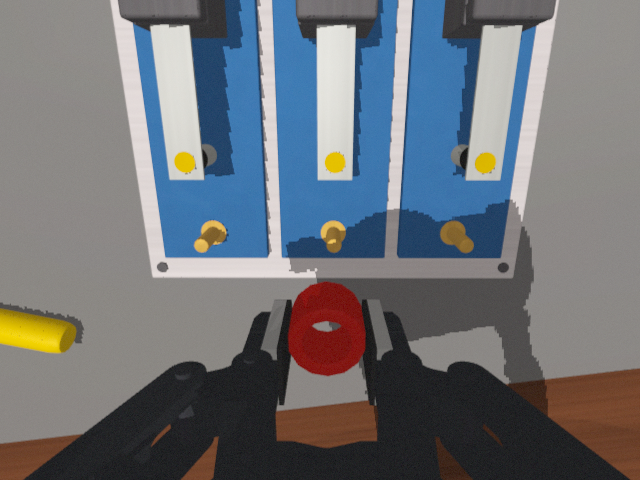

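View pics/side5.png

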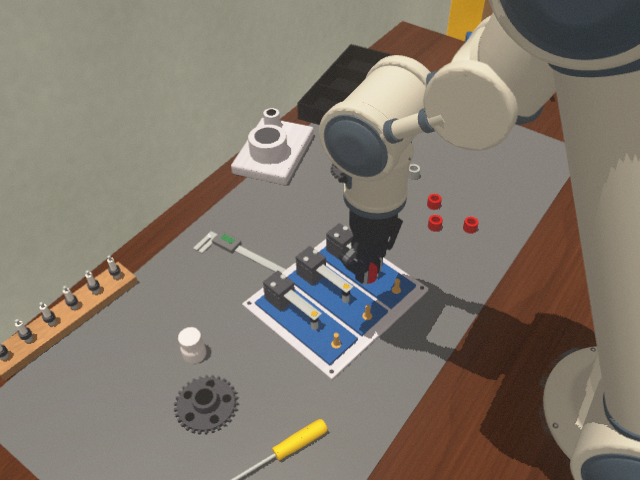

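The wrist view shows the collar upright at (327,328) and the middle post at (333,232)–(334,246). I check both by casting rays.

```bash
python3 - <<'E'
from station import arm
from h import *
m=arm.camera_model("wrist"); s=arm.read_state(); im=cv2.imread("pics/wrist5.png")[:,:,::-1].copy()
for c,st in blobs(im,(12,140,100),(34,255,255),60): print(c,st,onplane(m,*c,.06).round(4),onplane(m,*c,.033).round(4))
for u,v,z in((334,246,.048),(333,232,.0185)): print(onplane(m,u,v,z))
for dx in (-.004,-.002,0,.002):
  R=Ro.from_rotvec(s["tool_rot"]).as_matrix()
  ps=[s["eef_pos"]+R@np.array([dx,0,.0049-h]) for h in (0,.024)]
  print(dx,[proj(m,p).round(1).tolist() for p in ps])
# top ring px extents
ps=[proj(m,s["eef_pos"]+R@np.array([.015*np.cos(a),.015*np.sin(a),.0049-.024])) for a in np.linspace(0,6.28,40)]
print(np.min(ps,0),np.max(ps,0))
for c,st in blobs(im,(0,150,40),(6,255,255),300,(174,150,40),(180,255,255)): print(c,st)
y0,x0=270,270
cv2.imwrite("pics/w5c.png",cv2.resize(im[y0:y0+120,x0:x0+120,::-1],None,fx=5,fy=5,interpolation=cv2.INTER_CUBIC))
E
```

```text
[184.3, 161.8] [174, 152, 21, 21, 330] [0.5321 0.1641 0.06  ] [0.5302 0.1742 0.033 ]
[334.6, 162.1] [325, 152, 20, 21, 326] [0.5193 0.079  0.06  ] [0.5159 0.0789 0.033 ]
[485.0, 162.4] [475, 153, 21, 20, 334] [ 0.5065 -0.0063  0.06  ] [ 0.5016 -0.0166  0.033 ]
[210.2, 235.4] [195, 221, 31, 31, 588] [0.4868 0.16   0.06  ] [0.4795 0.1697 0.033 ]
[333.0, 235.0] [321, 221, 24, 31, 523] [0.4761 0.086  0.06  ] [0.4675 0.0868 0.033 ]
[456.1, 236.0] [441, 222, 32, 30, 611] [0.4644 0.0119 0.06  ] [0.4545 0.0038 0.033 ]
[35.3, 331.6] [0, 308, 76, 45, 2494] [0.4384 0.2908 0.06  ] [0.4253 0.3162 0.033 ]
[0.46476066 0.08678358 0.048     ]
[0.46512268 0.08688539 0.0185    ]
-0.004 [[327.0, 318.4], [327.2, 351.3]]
-0.002 [[327.0, 314.3], [327.2, 346.8]]
0 [[327.0, 310.2], [327.2, 342.1]]
0.002 [[327.0, 306.1], [327.2, 337.5]]
[286.9604163  306.19636992] [367.4333875  375.65044685]
[326.5, 329.2] [287, 282, 79, 94, 5653]
```

View pics/w5c.png

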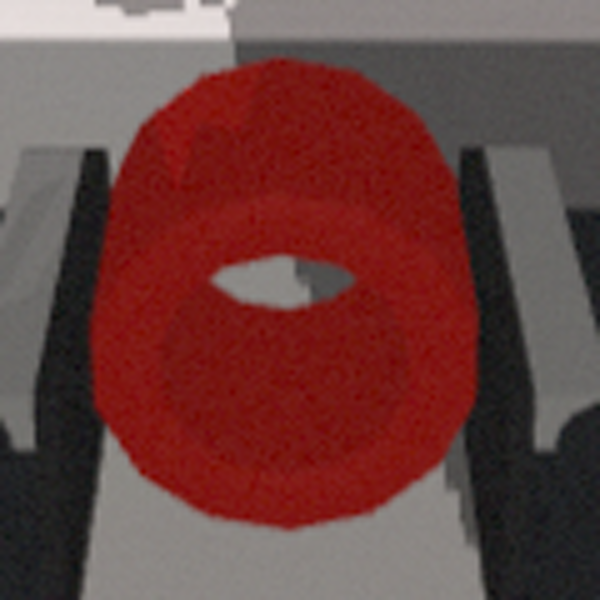

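The collar is centred on the TCP: predicted rim row 375.6, seen 376. The middle post is at (0.4648, 0.0871). Descend to just above the post top.

move_arm(series=[{"claw":255,"x":-0.001,"y":0.005,"z":0.01,"rx":0,"ry":-0.007,"rz":0},{"claw":255,"x":0,"y":0,"z":0.025,"rx":0,"ry":0,"rz":0},{"claw":255,"x":0,"y":0,"z":0.025,"rx":0,"ry":0,"rz":0},{"claw":255,"x":0,"y":0,"z":0.01,"rx":0,"ry":0,"rz":0},{"claw":255,"x":0,"y":0,"z":0,"rx":0,"ry":0,"rz":0},{"claw":255,"x":0,"y":0,"z":0,"rx":0,"ry":0,"rz":0}])

```text
time: 18.0
eef_pos: [0.4661, 0.0806, 0.0673]
tool_rot: [3.132, -0.24, -0.001]
wrist_force: [0.9, -0.3, -0.4]
width: 0.333
```

```bash
python3 q.py 0.4648 0.0871 0.0229
```

```text
18.0 0.33316994854529863 R [[0.988, -0.153, -0.001], [-0.153, -0.988, -0.0], [-0.001, 0.0, -1.0]]
[0.4661 0.0806 0.0673] F [ 0.95 -0.34 -0.42] M [ 0.007  0.    -0.022]
rel [-0.0023 -0.0062  0.0444] yaw -8.77332550377177
```

move_arm(series=[{"claw":255,"x":-0.002,"y":-0.006,"z":0,"rx":0,"ry":0,"rz":0},{"claw":255,"x":0,"y":0,"z":0,"rx":0,"ry":0,"rz":0},{"claw":255,"x":0,"y":0,"z":0,"rx":0,"ry":0,"rz":0}])

```text
time: 18.3
eef_pos: [0.466, 0.0872, 0.0691]
tool_rot: [-3.132, 0.241, -0.003]
wrist_force: [0.3, 0.3, 0.2]
width: 0.334
```

```bash
python3 q.py 0.4648 0.0871 0.0229;python3 - <<'E'
from station import arm
from h import *
im=arm.capture("wrist"); cv2.imwrite("pics/w6.png",im[:,:,::-1])
E
```

```text
18.3 0.3343357471917413 R [[0.988, -0.153, 0.002], [-0.153, -0.988, 0.0], [0.002, -0.0, -1.0]]
[0.466  0.0872 0.0691] F [0.29 0.32 0.19] M [ 0.023 -0.053 -0.042]
rel [-0.0013  0.0003  0.0462] yaw -8.792246863418885
```

View pics/w6.png

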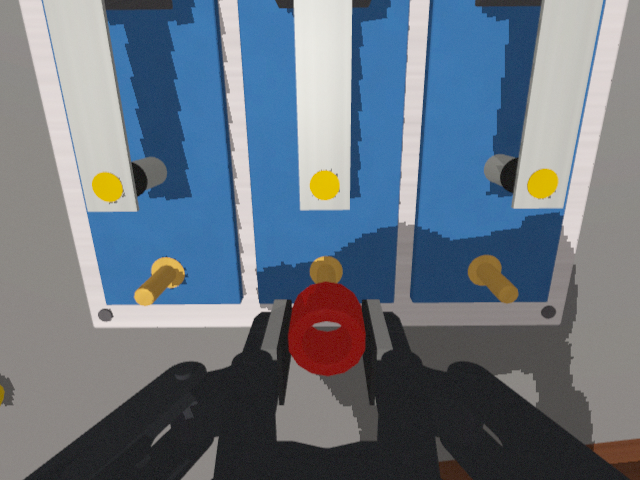

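The post's foot shows at (326,270), in line with the collar's column (327). Lower it in stages, watching the force.

move_arm(series=[{"claw":255,"x":-0.001,"y":0,"z":0.008,"rx":0,"ry":-0.001,"rz":0},{"claw":255,"x":0,"y":0,"z":0.006,"rx":0,"ry":0,"rz":0},{"claw":255,"x":0,"y":0,"z":0.004,"rx":0,"ry":0,"rz":0}])

```text
time: 18.65
eef_pos: [0.4656, 0.0876, 0.0506]
tool_rot: [-3.132, 0.24, -0.005]
wrist_force: [0.8, 0.2, 0.6]
width: 0.338
```

```bash
python3 q.py 0.4648 0.0871 0.0229
```

```text
18.65 0.3379626864370625 R [[0.988, -0.152, 0.003], [-0.152, -0.988, 0.0], [0.003, -0.001, -1.0]]
[0.4656 0.0876 0.0506] F [0.81 0.18 0.61] M [-0.001  0.002 -0.05 ]
rel [-0.0008  0.0006  0.0277] yaw -8.76816111116357
```

move_arm(series=[{"claw":255,"x":-0.001,"y":0,"z":0.006,"rx":0,"ry":0,"rz":0},{"claw":255,"x":0,"y":0,"z":0.006,"rx":0,"ry":0,"rz":0}])

```text
time: 18.85
eef_pos: [0.4644, 0.0877, 0.0374]
tool_rot: [-3.132, 0.24, -0.004]
wrist_force: [-0.4, -0.1, -1.4]
width: 0.331
```

move_arm(series=[{"claw":255,"x":0,"y":0,"z":0.006,"rx":0,"ry":-0.002,"rz":0},{"claw":255,"x":0,"y":0,"z":0.004,"rx":0,"ry":0,"rz":0}])

```text
time: 19.05
eef_pos: [0.4641, 0.0877, 0.026]
tool_rot: [-3.132, 0.24, 0.0]
wrist_force: [1.2, 0.0, -0.4]
width: 0.338
```

move_arm(series=[{"claw":255,"x":0,"y":0,"z":0.001,"rx":0,"ry":0,"rz":0},{"claw":255,"x":0,"y":0,"z":0,"rx":0,"ry":0,"rz":0}])

```text
time: 19.25
eef_pos: [0.4639, 0.0876, 0.0241]
tool_rot: [-3.132, 0.24, 0.002]
wrist_force: [-1.8, -0.4, -0.1]
width: 0.334
```

move_arm(series=[{"claw":255,"x":0,"y":0,"z":0.0008,"rx":0,"ry":0,"rz":0},{"claw":255,"x":0,"y":0,"z":0.0004,"rx":0,"ry":0,"rz":0}])

```text
time: 19.45
eef_pos: [0.464, 0.0876, 0.0231]
tool_rot: [-3.132, 0.24, 0.002]
wrist_force: [-0.8, -0.6, -0.2]
width: 0.335
```

move_arm(series=[{"claw":255,"x":0,"y":0,"z":0.0006,"rx":0,"ry":0,"rz":0}])

```text
time: 19.55
eef_pos: [0.4642, 0.0876, 0.0227]
tool_rot: [-3.132, 0.24, 0.001]
wrist_force: [0.8, 1.0, -0.7]
width: 0.336
```

move_arm(series=[{"claw":255,"x":0,"y":0,"z":0.0006,"rx":0,"ry":0,"rz":0}])

```text
time: 19.65
eef_pos: [0.4642, 0.0877, 0.0223]
tool_rot: [-3.132, 0.24, 0.0]
wrist_force: [-2.9, -0.3, 16.4]
width: 0.339
```

move_arm(series=[{"claw":255,"x":0,"y":0,"z":0.0006,"rx":0,"ry":0,"rz":0}])

```text
time: 19.75
eef_pos: [0.4643, 0.0877, 0.0222]
tool_rot: [-3.132, 0.24, -0.0]
wrist_force: [-5.7, -1.4, 25.6]
width: 0.339
```

```bash
python3 q.py 0.4648 0.0871 0.0229;python3 - <<'E'
from station import arm
from h import *
im=arm.capture("wrist"); cv2.imwrite("pics/w7.png",im[:,:,::-1])
im=arm.capture("side")[230:350,300:460]; cv2.imwrite("pics/s7.png",cv2.resize(im[:,:,::-1],None,fx=5,fy=5,interpolation=cv2.INTER_CUBIC))
E
```

```text
19.75 0.33935570978214286 R [[0.988, -0.152, 0.0], [-0.152, -0.988, 0.001], [0.0, -0.001, -1.0]]
[0.4643 0.0877 0.0222] F [-5.67 -1.38 25.65] M [-0.134  0.717  0.024]
rel [ 0.0006  0.0005 -0.0007] yaw -8.768763455811518
```

View pics/w7.png

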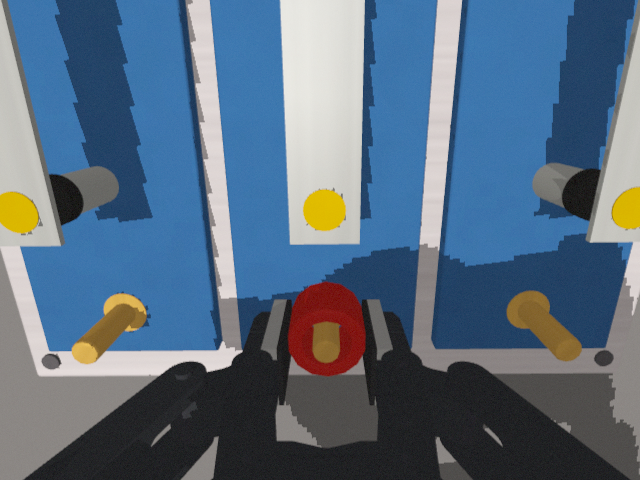

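View pics/s7.png

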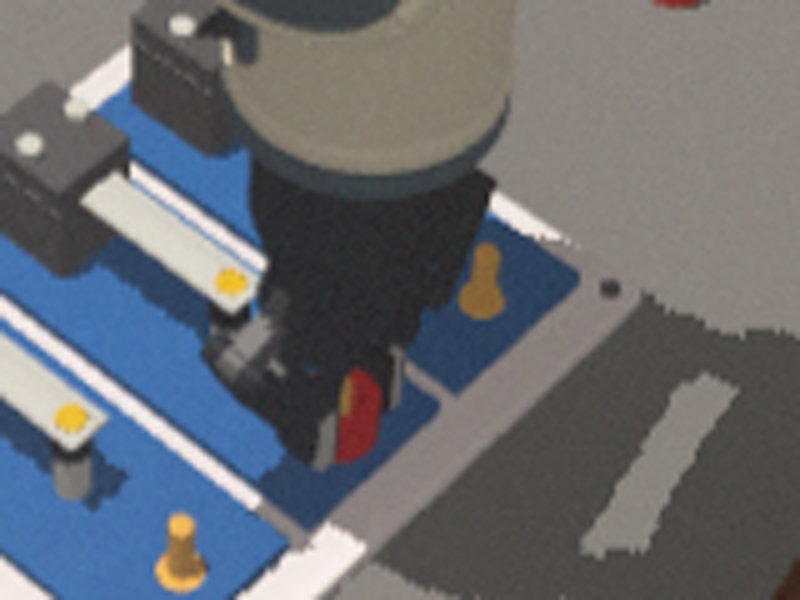

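The post stands inside the bore at (326,340). The 16–25 N at bottom z ≈ 0.0175 says the collar is down on the plate. Release with a small opening, then retreat up.

move_arm(series=[{"claw":130,"x":0,"y":0,"z":0,"rx":0,"ry":0,"rz":0},{"claw":130,"x":0,"y":0,"z":-0.0005,"rx":0,"ry":0,"rz":0},{"claw":130,"x":0,"y":0,"z":0,"rx":0,"ry":0,"rz":0},{"claw":130,"x":0,"y":0,"z":0,"rx":0,"ry":0,"rz":0}])

```text
time: 20.25
eef_pos: [0.4645, 0.0877, 0.0232]
tool_rot: [-3.132, 0.24, -0.002]
wrist_force: [-0.7, 0.3, -0.0]
width: 0.493
```

move_arm(series=[{"claw":130,"x":0,"y":0,"z":-0.01,"rx":0,"ry":0,"rz":0},{"claw":130,"x":0,"y":0,"z":-0.02,"rx":0,"ry":0,"rz":0},{"claw":130,"x":0,"y":0,"z":-0.03,"rx":0,"ry":0,"rz":0},{"claw":130,"x":0,"y":0,"z":-0.04,"rx":0,"ry":0,"rz":0},{"claw":130,"x":-0.02,"y":0,"z":-0.04,"rx":0,"ry":0,"rz":0},{"claw":130,"x":0,"y":0.04,"z":-0.02,"rx":0,"ry":0,"rz":0},{"claw":130,"x":0,"y":0.04,"z":0,"rx":0,"ry":0,"rz":0},{"claw":130,"x":0,"y":0.04,"z":0,"rx":0,"ry":0,"rz":0},{"claw":130,"x":0,"y":0.04,"z":0,"rx":0,"ry":0,"rz":0},{"claw":130,"x":0,"y":0.04,"z":0,"rx":0,"ry":0,"rz":0},{"claw":130,"x":0,"y":0,"z":0,"rx":0,"ry":0,"rz":0},{"claw":130,"x":0,"y":0,"z":0,"rx":0,"ry":0,"rz":0}])

```text
time: 21.45
eef_pos: [0.4121, -0.1133, 0.1975]
tool_rot: [3.131, -0.235, 0.012]
wrist_force: [-1.0, -0.2, -0.2]
width: 0.494
```

```bash
python3 q.py 0.4648 0.0871 0.0229;python3 - <<'E'
from station import arm
from h import *
S={}
for n,(x,y,w,h) in dict(scene=(280,120,170,215),side=(240,180,240,195)).items():
    im=arm.capture(n); S[n]=im; c=im[y:y+h,x:x+w,::-1]; f=590/h if h>200 else 3; cv2.imwrite(f"pics/{n}8.png",cv2.resize(c,None,fx=f-.02,fy=f-.02,interpolation=cv2.INTER_CUBIC))
    m=arm.camera_model(n)
    for c,st in blobs(im,(0,150,60),(6,255,255),25,(174,150,60),(180,255,255)): print(n,c,st,onplane(m,*c,.012).round(4),onplane(m,*c,.03).round(4))
    for c,st in blobs(im,(12,140,120),(34,255,255),8):
        if 290<c[0]<420 and 210<c[1]<350: print(n,"y",c,st[4])
E
```

```text
21.45 0.49414211297272603 R [[0.989, -0.149, 0.008], [-0.149, -0.989, -0.002], [0.008, 0.001, -1.0]]
[ 0.4121 -0.1133  0.1975] F [-0.97 -0.16 -0.19] M [ 0.022  0.055 -0.001]
rel [ 0.0208 -0.2062  0.1746] yaw -8.58598981610868
scene [331.1, 157.3] [326, 151, 11, 14, 135] [ 0.4149 -0.2458  0.012 ] [ 0.4254 -0.2287  0.03  ]
scene [293.7, 166.3] [288, 160, 12, 14, 138] [ 0.513  -0.2651  0.012 ] [ 0.5214 -0.2476  0.03  ]
scene [316.8, 175.4] [311, 169, 12, 14, 142] [ 0.4795 -0.207   0.012 ] [ 0.4885 -0.1907  0.03  ]
scene [392.5, 251.4] [386, 243, 14, 16, 147] [0.4556 0.0798 0.012 ] [0.4652 0.0899 0.03  ]
scene y [374.5, 223.3] 51
scene y [352.9, 220.5] 15
scene y [393.0, 247.1] 28
scene y [369.9, 250.3] 16
scene y [411.3, 283.3] 64
scene y [388.9, 282.8] 19
side [433.9, 201.0] [427, 194, 14, 15, 176] [ 0.5135 -0.2674  0.012 ] [ 0.5063 -0.2495  0.03  ]
side [434.9, 222.5] [428, 215, 15, 16, 185] [ 0.4794 -0.2093  0.012 ] [ 0.4728 -0.1925  0.03  ]
side [470.2, 224.4] [463, 217, 15, 16, 192] [ 0.4144 -0.248   0.012 ] [ 0.409  -0.2305  0.03  ]
side [367.7, 312.4] [360, 303, 16, 19, 191] [0.4689 0.0758 0.012 ] [0.4625 0.0873 0.03  ]
side y [375.5, 260.7] 18
side y [395.9, 286.6] 57
side y [345.8, 285.9] 19
side y [367.0, 307.5] 26
side y [313.7, 313.0] 23
side y [334.9, 341.1] 47
```

View pics/scene8.png

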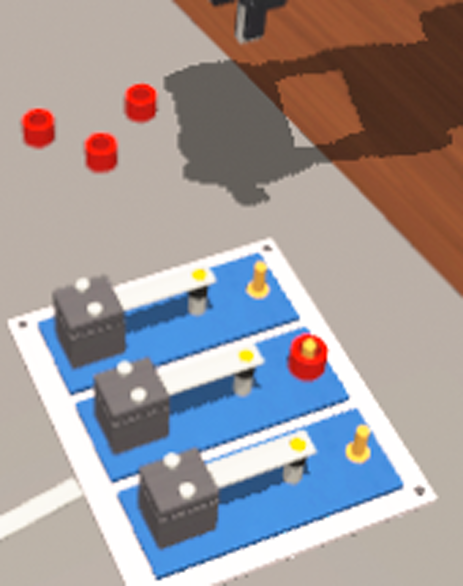

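View pics/side8.png

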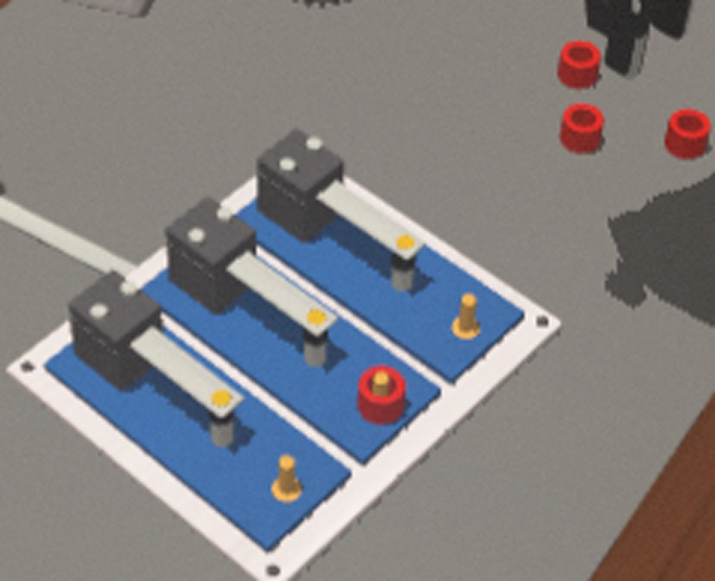

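Both views show the collar flat on the middle station with the post sticking up through it, at scene (392,251) and side (368,312). The other rings and all three leaf spots are at their original pixels. Hand in.

```bash
python3 -c "
from station import arm
print(arm.read_state()['wrist_force'].round(1)); print(arm.hand_in())"
```

```text
[-0.5  0.6 -0.8]
the job is handed in; nothing more can be done
None
```

I pressed the three leaves from left to right, found the middle one soft, and set the red collar over the brass post in front of it. I handed in at about 21.5 s, and no verdict was reported.

| Leaf | Force just before the stop | Highest reading | Time on the stop |
|---|---|---|---|
| Left | about 9 N | 14.6 N | about 0.65 s |
| Middle | about 2.7 N | 13.8 N | about 0.55 s |
| Right | about 10 N | 16.6 N | about 0.55 s |

The force readings carry about 1 N of noise and come at the end of each step, so these are estimates. No reading passed 20 N.

- **Collar:** it was the ring farthest to the robot's right. The last pictures show it flat on the middle station, with the post standing through the bore. When I set it down, the last step pushed onto the station plate with about 26 N before I let go.
- **Everything else near the work:** the other three red rings, the three leaf tips and the other two posts are at their starting pixels. I did not measure the tools, jar and sprockets again, but the arm did not go near them. The gripper is clear and touching nothing.
- **Off-centre press:** I pressed the middle leaf 2 to 3 mm to the side of its spot, still well on the 20 mm strip.

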